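Hold the centrifuge lid for loading

ROBOT

A 6-joint arm with a two-finger parallel gripper is mounted at the origin on the work surface. World frame = base frame: x ahead of the robot, y to its left, z up, the work surface at z = 0. Lengths are in mm, angles in rad, forces in N, time in s.
With the tool pointing down it reaches from about 350 to 975 mm from the base axis. Payload 7.1 kg.
Tool frame: the origin (TCP) lies at the centre of the arm's flange, where the gripper is bolted on; the fingertips stand 182 mm ahead of it and the grasp point (between the pads) lies 163 mm ahead of it; z points along the fingers, y is the line along which they close (so a half turn about z gives the same grasp; the last joint's range is limited). The gripper opens to 88 mm and grips with 3 to 60 N. Pads are 20 mm wide; open, the fingers measure 115 mm over their backs; the gripper's body (75 mm by 178 mm) begins 61 mm behind the grasp point.
Start: joints at [1.219, 0.423, 1.63, -0, 1.089, -0.019], TCP at [204.15, 590.702, 404.675] pointing down, gripper open.
Joint ranges: [-3, 3], [-0.9, 2.11], [0.09, 2.58], [-1.31, 4.45], [0.11, 2.69], [-2.54, 2.54]. Speed limits (rad/s): [2.39, 2.39, 3.01, 3.14, 3.14, 3.14].

INTERFACE

Orientations are given as a rotation vector (axis times angle).
In Python, from workcell import readout, get_image, ctrl gives the robot as it stands.
- The arm moves only by the tool step_arm, never from a script. Its argument "targets" is a list that holds one entry, the list of rows, each a list of 7 numbers: the shift along the world's x, y, z as a fraction of full scale, then the turn, a rotation vector about the world's x, y, z as a fraction of full scale, then the opening, from 0 (shut) to 1 (fully open). In form: [[[dx, dy, dz, wx, wy, wz, claw], ...]]. A call has exactly 5 rows; each row shifts and turns the commanded pose from where the row before left it; what a row does not reach is not made up. Full scale, the value 1, is 0.05 m for a shift and 4 degrees for a turn. A row lasts 1/8 s, in which the tool goes at most 62.5 mm and 10.7 degrees, less where a joint would pass 70% of its speed; a pose out of reach is approached as far as the arm can. A call with a number of a shift or a turn outside -1 to 1 is refused whole. A call with a gripper value outside its range is refused whole. The fingers move at their own pace and stop on an object; the grip force is fixed at half the most. Time passes only in rows, so rows that do not move let the fingers close, or fill a call up. It gives the time, the measured TCP pose, the force, the opening and the grip force at its end, in the units of the state.
- readout.get_obs(): the state, without advancing time (a new reading comes with each control period).
- get_image(name): name is "side" or "top"; returns a dict with "pixels" (480x640x3 uint8, red, green, blue), "intrinsics" (3x3 intrinsics, pixels), "extrinsics" (4x4, takes a point from world to camera coordinates). Camera axes: x right, y down, z forward; pixel columns grow to the right and rows downward; lengths in mm; the calibration is good to about 2 mm. A picture is of the moment at which its call begins. There is no depth.
- ctrl.close_job(): hands the job in; it is judged then, once.
The state is a dict: "t": time; "qpos": joint angles; "qvel": joint speeds; "joint_torque": joint torques, N m; "ee_pos": TCP position; "orientation": TCP orientation; "ft_force": force on the tool from outside, world axes, zero at the start; "moment": the same for the moment, N m; "width": finger opening in mm; "grasp_force": force on a finger pad.
Only numpy, scipy, OpenCV 4.12 (cv2) and the standard library are available. Lean on these libraries where they do the work, as an engineer would, in place of code of your own. Each camera call takes 0.05 s, during which the arm holds its last target. There are 200 camera calls.

TASK

A rack of blood tubes is standing beside one of the two centrifuges: take the lid of that centrifuge by its handle and raise it past its balance point, so that you feel the gas strut take over, but keep hold of it and do not let it swing up to its stop. Then ease it back to just below the balance point, so that it would sink shut if let go, and finish there, still holding it steady by the handle, so that a colleague can load the tubes and have it closed at once. Leave the other centrifuge shut and do not disturb the rack, the bottle or the jar.

Things in the scene. Friction and masses are not known exactly. Their poses are not given: they have to be found in the camera images.
- centrifuge_blue: compact bench centrifuge with blue trim, fixed to the bench: white housing 240 (its x) by 200 (its y) by 132 mm high, lid top at 160 mm, blue band on the front and blue ring round the dark sight glass of the lid. Origin at the centre of its underside; its front (control panel, handle) faces its own -x, roughly towards the robot; its z is up
- lid_blue_hinge (a point): middle of the lid's hinge line at the rear of that centrifuge: 95 mm along its +x from its origin, 135 mm above the bench. The line is level, along the centrifuge's y. With the lid shut the handle's bar is 242 mm ahead of it (-x) and 50 mm above it. The lid is 210 mm deep, 200 mm wide, 25 mm thick, 0.95 kg
- handle_blue: black bow handle at the lid's front. Origin at the middle of its round bar: 12 mm thick, 100 mm long along the centrifuge's y, 88 mm clear between the bow's arms. Lid shut: bar 147 mm along -x from the centrifuge's origin, 185 mm above the bench, 25 mm above the lid's top, 32 mm ahead of its edge. Can be pinched from above, fingers before and behind; it can turn between them
- lid_blue (a joint): lid angle, rad: 0 shut, grows as the front rises and swings back, 1.25 at its stop. A gas strut balances it at 0.70, the bar then 329 mm above the bench and 90 mm farther back. Below that it sinks shut by itself (3 N at the bar lifts it from shut, ever less towards balance); above, the strut pushes it on up to the stop. Within 0.02 of balance it may stay put
- centrifuge_green: compact bench centrifuge with green trim, fixed to the bench: white housing 240 (its x) by 200 (its y) by 132 mm high, lid top at 160 mm, green band on the front and green ring round the dark sight glass of the lid. Origin at the centre of its underside; its front (control panel, handle) faces its own -x, roughly towards the robot; its z is up
- lid_green_hinge (a point): middle of the lid's hinge line at the rear of that centrifuge: 95 mm along its +x from its origin, 135 mm above the bench. The line is level, along the centrifuge's y. With the lid shut the handle's bar is 242 mm ahead of it (-x) and 50 mm above it. The lid is 210 mm deep, 200 mm wide, 25 mm thick, 0.95 kg
- handle_green: black bow handle at the lid's front. Origin at the middle of its round bar: 12 mm thick, 100 mm long along the centrifuge's y, 88 mm clear between the bow's arms. Lid shut: bar 147 mm along -x from the centrifuge's origin, 185 mm above the bench, 25 mm above the lid's top, 32 mm ahead of its edge. Can be pinched from above, fingers before and behind; it can turn between them
- lid_green (a joint): lid angle, rad: 0 shut, grows as the front rises and swings back, 1.25 at its stop. A gas strut balances it at 0.70, the bar then 329 mm above the bench and 90 mm farther back. Below that it sinks shut by itself (3 N at the bar lifts it from shut, ever less towards balance); above, the strut pushes it on up to the stop. Within 0.02 of balance it may stay put
- tube_rack: orange rack, 180 by 80 mm and 55 mm high, with blood tubes with purple and red caps standing in it up to 87 mm; loose. Origin at the centre of its underside. It stands on the outer side of the centrifuge that is wanted, 0.20 to 0.35 m from that one's origin and more than 0.5 m from the other's
- bottle: white round bottle with a blue cap, 64 mm across, 150 mm high, loose, standing on the outer side of the other centrifuge. Origin at the centre of its underside
- jar: small clear specimen jar with a red cap, 52 mm across, 65 mm high, loose, standing between the robot and the centrifuges. Origin at the centre of its underside
Things that resemble listed ones, but are neither listed nor needed, are in the scene too. There is more than one size of the bottle; the one meant has the size given above. Leave any turquoise look-alike of the jar alone.

How it is judged (in metres and radians):
On the way:
1. the lid of the centrifuge beside the rack is raised past its balance point, held by the handle (joint above 0.76 rad for 0.2 s, fingers on the handle) (((horizontal distance between tube_rack and centrifuge_blue below 0.42 m and value of joint lid_blue above 0.76 rad and contact force between the fingers and handle_blue above 0.05 N) or (horizontal distance between tube_rack and centrifuge_green below 0.42 m and value of joint lid_green above 0.76 rad and contact force between the fingers and handle_green above 0.05 N))), for 0.2 s.
At the end, for the whole second after the job is handed in: The lid beside the rack is held still (under 0.08 rad/s) just below balance, between 0.53 and 0.68 rad, by fingers on its handle (over 0.05 N), no loose thing touching that centrifuge; the other lid is shut (under 0.05 rad); rack, bottle and jar within 20 mm of their start (((horizontal distance between tube_rack and centrifuge_blue below 0.42 m and value of joint lid_blue between 0.53 and 0.68 rad and velocity of joint lid_blue between -0.08 and 0.08 rad/s and contact force between the fingers and handle_blue above 0.05 N and value of joint lid_green below 0.05 rad and contact force between centrifuge_blue and tube_rack below 0.2 N and contact force between centrifuge_blue and bottle below 0.2 N and contact force between centrifuge_blue and jar below 0.2 N) or (horizontal distance between tube_rack and centrifuge_green below 0.42 m and value of joint lid_green between 0.53 and 0.68 rad and velocity of joint lid_green between -0.08 and 0.08 rad/s and contact force between the fingers and handle_green above 0.05 N and value of joint lid_blue below 0.05 rad and contact force between centrifuge_green and tube_rack below 0.2 N and contact force between centrifuge_green and bottle below 0.2 N and contact force between centrifuge_green and jar below 0.2 N)) and distance of each of tube_rack, bottle, jar from where it was at the start of the episode below 0.02 m); the arm keeps its last pose, push and grip.
It fails at once if a lid swings up to its stop (above 1.15 rad) (value of joint any of lid_blue, lid_green above 1.15 rad).
It fails at once if the lid of the other centrifuge, without the rack beside it, is raised (above 0.08 rad) ((not (horizontal distance between tube_rack and centrifuge_blue below 0.42 m) and value of joint lid_blue above 0.08 rad) or (not (horizontal distance between tube_rack and centrifuge_green below 0.42 m) and value of joint lid_green above 0.08 rad)).
It fails at once if the rack, the bottle or the jar is pushed more than 20 mm or tipped (distance of any of tube_rack, bottle, jar from where it was at the start of the episode above 0.02 m or angle between any of tube_rack, bottle, jar's own z axis and vertical above 0.3 rad).
It also fails if it takes over 42 s, if anything falls off the work surface, if the arm or the gripper's body presses on something with over 40 N, if the wrist force passes 120 N, or if a joint passes its speed limit or range.

## Working session

There is one attempt and no reset: what is moved stays moved. The work goes in short steps, Python scripts to look and compute and a tool call to move; the robot and the scene stay as the last step left them, time stands still between calls to the robot, and variables do not carry over. Pictures are saved under pics/ and viewed, at most 10 in all, crops included, and the job is handed in when it is done.

Besides the shell and the picture viewer there is one more tool, called after ">>>" as a command line: name --argument value ..., lists and objects as JSON in quotes. step_arm: Moves the arm, as the interface text tells. Shift numbers are shares of 0.05 m and turn numbers shares of 4 degrees, none past 1 either way. Its arguments: {"type":"object","properties":{"targets":{"type":"array"}},"required":["targets"]}

```bash
mkdir -p pics; python3 - <<'E'
from workcell import readout, get_image, ctrl
import cv2,pickle
d={}
for n in("top","side"):
    d[n]=get_image(n); cv2.imwrite(f"pics/{n}0.png",d[n]["pixels"][:,:,::-1])
    print(n,d[n]["intrinsics"],d[n]["extrinsics"])
pickle.dump(d,open("d0.pkl","wb"))
o=readout.get_obs();print(o)
E
```

```text
top [[458.75465908   0.         318.76611364]
 [  0.         458.75465908 243.71920139]
 [  0.           0.           1.        ]] [[-7.16416100e-03 -9.99536384e-01 -2.95920803e-02  7.22240074e+01]
 [-9.88544144e-01  1.15407565e-02 -1.50490153e-01  5.69936943e+02]
 [ 1.50761898e-01  2.81749420e-02 -9.88168519e-01  1.20076690e+03]
 [ 0.00000000e+00  0.00000000e+00  0.00000000e+00  1.00000000e+00]]
side [[607.03429024   0.         308.31033713]
 [  0.         607.03429024 239.8130708 ]
 [  0.           0.           1.        ]] [[ 6.84998093e-01 -7.28385824e-01  1.52218354e-02 -3.70295990e+02]
 [-5.65742943e-01 -5.44975454e-01 -6.18818776e-01  4.24833157e+02]
 [ 4.59034350e-01  4.15278036e-01 -7.85386286e-01  1.29530193e+03]
 [ 0.00000000e+00  0.00000000e+00  0.00000000e+00  1.00000000e+00]]
{'t': 0.1, 'qpos': array([ 1.21899905e+00,  4.23755716e-01,  1.63056359e+00, -2.58587670e-05,
        1.08862042e+00, -1.89802380e-02]), 'qvel': array([ 0.00072343, -0.00244268, -0.00145243,  0.00018408, -0.00160929,
        0.00097508]), 'joint_torque': array([ 3.63242918e-05, -5.45617461e+01, -2.74322391e+01,  6.44576875e-02,
        1.89262762e-02, -5.38334689e-05]), 'ee_pos': array([204.07688538, 590.49268691, 404.00434938]), 'orientation': array([-5.20322181e-01, -3.09797454e+00,  2.08619090e-03]), 'ft_force': array([ 0.65874038,  0.10437764, -0.87618066]), 'moment': array([-0.02867022,  0.0466266 , -0.01078047]), 'grasp_force': 0.0, 'width': 87.89951139448408}
```

View pics/top0.png

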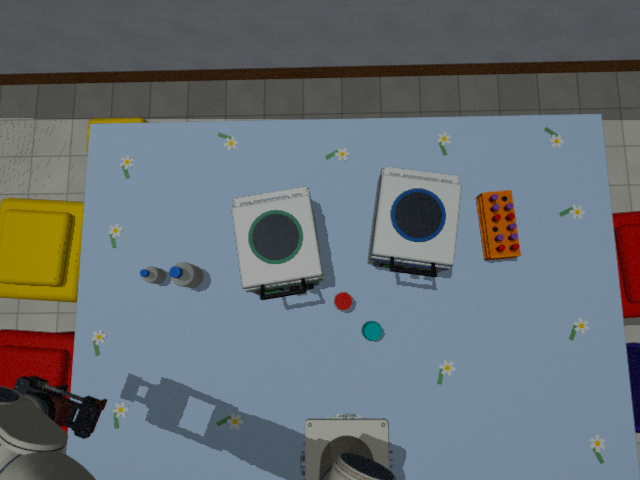

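View pics/side0.png

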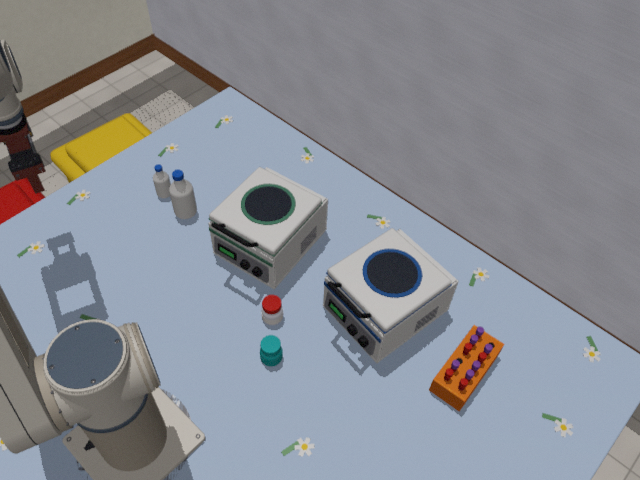

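The rack (orange, top view ≈(498,225)) stands beside the blue centrifuge (≈(417,218)). Its handle is at ≈(413,267), and the red jar is at ≈(343,301). I'll zoom in on the blue centrifuge in both views.

```bash
python3 - <<'E'
import cv2,numpy as np
a=cv2.imread("pics/top0.png")[155:285,360:470]; b=cv2.imread("pics/side0.png")[225:365,315:460]
a=cv2.resize(a,None,fx=4,fy=4,interpolation=cv2.INTER_CUBIC)
b=cv2.resize(b,(360*145//140,360),interpolation=cv2.INTER_CUBIC)
c=np.zeros((520,800,3),np.uint8); c[:520,:440]=a; b=cv2.resize(b,(360,348)); c[:348,440:]=b
cv2.imwrite("pics/crop.png",c)
E
```

```text
(no output)
```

View pics/crop.png

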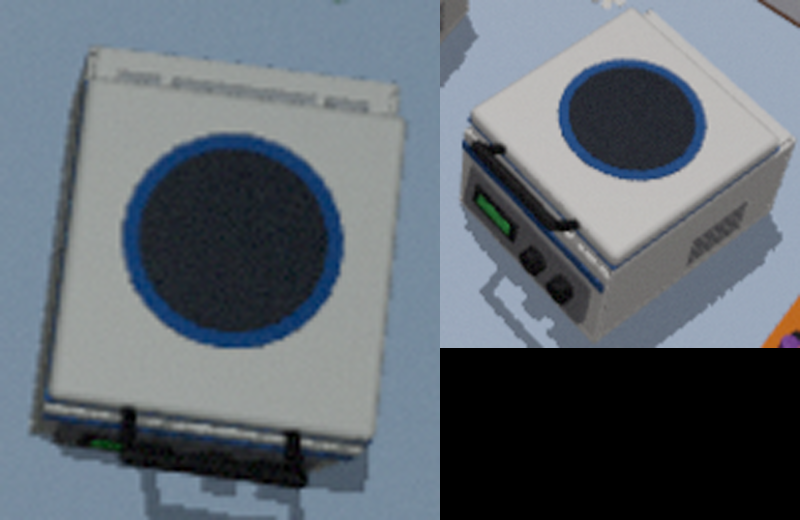

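```bash
cat >h.py <<'E'
import numpy as np,pickle,cv2
D=pickle.load(open("d0.pkl","rb"))
def proj(n,p):
    K,E=D[n]["intrinsics"],D[n]["extrinsics"]; c=E[:3,:3]@np.asarray(p,float)+E[:3,3]; q=K@c; return q[:2]/q[2]
def ray(n,uv,z):
    K,E=D[n]["intrinsics"],D[n]["extrinsics"]; R,t=E[:3,:3],E[:3,3]
    d=R.T@np.linalg.solve(K,[*uv,1]); o=-R.T@t; return o+d*(z-o[2])/d[2]
E
python3 - <<'E'
from h import *
from scipy.optimize import least_squares
np.set_printoptions(precision=1,suppress=True)
T=lambda x,y:(360+x/4,155+y/4); S=lambda x,y:(315+(x-440)/2.483,225+y/2.486)
obs=[("top",T(122,460),(-147,50,185)),("top",T(306,479),(-147,-50,185)),
("side",S(470,147),(-147,50,185)),("side",S(576,226),(-147,-50,185)),
("top",T(48,400),(-115,100,158)),("top",T(372,438),(-115,-100,158)),("top",T(90,75),(95,100,160)),("top",T(405,118),(95,-100,160)),
("side",S(468,118),(-115,100,158)),("side",S(612,268),(-115,-100,158))]
def W(s,p): c,n=np.cos(s[2]),np.sin(s[2]); return np.array([s[0]+c*p[0]-n*p[1],s[1]+n*p[0]+c*p[1],p[2]])
f=lambda s:np.concatenate([proj(n,W(s,p))-uv for n,uv,p in obs])
r=least_squares(f,[700,-100,0],loss="soft_l1",x_scale=[100,100,.1]); s=r.x; print(s,np.degrees(s[2])); print(f(s).reshape(-1,2))
print("bar",W(s,(-147,0,185)),"hinge",W(s,(95,0,135)))
for k in range(4): print(ray(obs[k][0],obs[k][1],185))
for n,uv,z in(("top",(343,301),65),("top",(372,331),65),("top",(498,225),70),("top",(285,285),185)): print(ray(n,uv,z))
np.save("s.npy",s)
E
```

```text
[ 621.9 -182.    -0.1] -8.17511635450897
[[  2.    0.2]
 [ -1.7   1.1]
 [  1.8   0.4]
 [-10.5  -0.3]
 [  0.1   0.6]
 [  1.3   1.9]
 [ -0.4  -0.7]
 [  1.1  -1.6]
 [ -1.1  -2.9]
 [  0.9  -2.6]]
bar [ 476.4 -161.1  185. ] hinge [ 716.  -195.5  135. ]
[ 484.1 -106.9  185. ]
[ 471.8 -214.7  185. ]
[ 481.5 -108.   185. ]
[ 484. -227.  185.]
[415.2   4.   65. ]
[337.7 -69.7  65. ]
[ 611.2 -408.    70. ]
[450.8 143.8 185. ]
```

The fit puts the bar at about (477,-161,185) with yaw -8.2°. The bar's measured length is about 108 mm, which is plausible. Next I move above it, turning -79° so the fingers close along the centrifuge's x.

>>> step_arm --targets '[[[0.45,-0.75,0,0,0,-0.99,0.5],[0.45,-0.75,0,0,0,-0.99,0.5],[0.45,-0.75,0,0,0,-0.99,0.5],[0.45,-0.75,0,0,0,-0.99,0.5],[0.45,-0.75,0,0,0,-0.99,0.5]]]'

```text
t: 0.72
ee_pos: [317.1, 401.9, 404.4]
orientation: [-1.048, -2.961, 0.001]
ft_force: [0.6, 0.2, -0.4]
width: 44.6
grasp_force: 0.0
```

>>> step_arm --targets '[[[0.45,-0.75,0,0,0,-0.99,0.5],[0.45,-0.75,0,0,0,-0.99,0.5],[0.45,-0.75,0,0,0,-0.99,0.5],[0.45,-0.75,0,0,0,-0.99,0.5],[0.45,-0.75,0,0,0,-0.99,0.5]]]'

```text
t: 1.35
ee_pos: [429.6, 214.4, 404.5]
orientation: [-1.542, -2.737, 0.0]
ft_force: [1.1, -0.2, -0.3]
width: 43.9
grasp_force: 0.0
```

>>> step_arm --targets '[[[0.1,-0.75,0,0,0,-0.99,0.4],[0.1,-0.75,0,0,0,-0.99,0.4],[0.1,-0.75,0,0,0,-0.99,0.4],[0.1,-0.75,0,0,0,-0.99,0.4],[0.1,-0.75,0,0,0,-0.99,0.4]]]'

```text
t: 1.98
ee_pos: [454.0, 27.0, 404.5]
orientation: [-1.99, -2.431, 0.0]
ft_force: [0.6, -0.4, 0.0]
width: 35.3
grasp_force: 0.0
```

>>> step_arm --targets '[[[0.1,-0.75,0,0,0,-0.99,0.4],[0.1,-0.75,0,0,0,-0.99,0.4],[0.1,-0.75,0,0,0,-0.99,0.4],[0.1,-0.75,0,0,0,-0.99,0.4],[0,0,0,0,0,-0.99,0.4]]]'

```text
t: 2.6
ee_pos: [474.3, -123.9, 404.5]
orientation: [2.381, 2.049, -0.0]
ft_force: [0.5, -0.5, -0.1]
width: 35.0
grasp_force: 0.0
```

>>> step_arm --targets '[[[0.05,-0.74,0,0,0,0,0.4],[0,0,-0.3,0,0,0,0.4],[0,0,-0.2,0,0,0,0.4],[0,0,0,0,0,0,0.4],[0,0,0,0,0,0,0.4]]]'

```text
t: 3.22
ee_pos: [476.7, -158.2, 379.7]
orientation: [-2.375, -2.056, 0.0]
ft_force: [-0.7, 0.2, -0.6]
width: 35.1
grasp_force: 0.0
```

```bash
python3 - <<'E'
from workcell import get_image
import cv2,numpy as np
a=get_image("top")["pixels"][190:310,360:470,::-1]; b=get_image("side")["pixels"][200:350,290:420,::-1]
c=np.zeros((480,800,3),np.uint8); c[:,:400]=cv2.resize(a,(440,480),interpolation=2)[:,:400]; c[:461,400:]=cv2.resize(b,(400,461),interpolation=2)
cv2.imwrite("pics/c1.png",c)
E
```

```text
(no output)
```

View pics/c1.png

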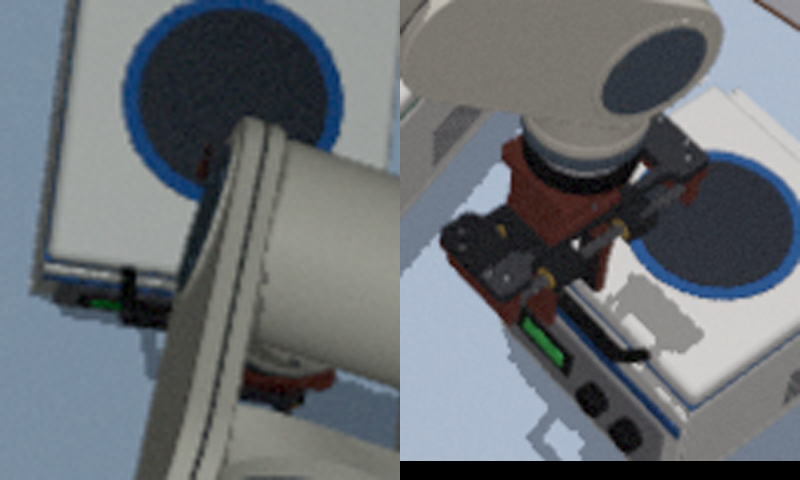

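The side view shows the front finger just ahead of the bar (tip near crop (535,310)) and the rear finger behind it (near (595,270)), so they straddle it. I descend and close.

>>> step_arm --targets '[[[0,0,-0.2,0,0,0,0.4],[0,0,-0.2,0,0,0,0.4],[0,0,-0.2,0,0,0,0.4],[0,0,0,0,0,0,0.4],[0,0,0,0,0,0,0.4]]]'

```text
t: 3.95
ee_pos: [476.7, -158.9, 349.6]
orientation: [-2.376, -2.055, 0.0]
ft_force: [-0.4, 0.9, -0.6]
width: 34.9
grasp_force: 0.0
```

>>> step_arm --targets '[[[0,0,0,0,0,0,0.25],[0,0,0,0,0,0,0.15],[0,0,0,0,0,0,0],[0,0,0,0,0,0,0],[0,0,0,0,0,0,0]]]'

```text
t: 4.58
ee_pos: [479.1, -159.2, 350.8]
orientation: [2.371, 2.051, 0.008]
ft_force: [12.1, 0.2, -5.3]
width: 11.1
grasp_force: 30.0
```

The bar is gripped (11 mm opening, 30 N). The lateral force shows it sits about 3 mm farther in x, so I recentre and then lift along the arc to 0.2 rad.

>>> step_arm --targets '[[[0.06,0,0,0,0,0,0],[0.055,-0.01,0.24,0,0,0,0],[0.07,-0.01,0.24,0,0,0,0],[0.085,-0.01,0.235,0,0,0,0],[0.085,-0.01,0.23,0,0,0,0]]]'

```text
t: 5.2
ee_pos: [494.6, -161.3, 397.2]
orientation: [2.375, 2.055, -0.001]
ft_force: [4.3, -6.7, -6.7]
width: 11.4
grasp_force: 30.0
```

>>> step_arm --targets '[[[0.085,-0.012,0.18,0,0,0,0],[0.09,-0.013,0.176,0,0,0,0],[0.095,-0.014,0.172,0,0,0,0],[0.1,-0.014,0.17,0,0,0,0],[0.103,-0.015,0.166,0,0,0,0]]]'

```text
t: 5.82
ee_pos: [517.4, -164.7, 440.0]
orientation: [-2.375, -2.055, 0.004]
ft_force: [0.2, -6.5, -5.1]
width: 11.2
grasp_force: 30.0
```

>>> step_arm --targets '[[[0.115,-0.025,0.16,0,0,0,0],[0.12,-0.025,0.155,0,0,0,0],[0.127,-0.025,0.15,0,0,0,0],[0.132,-0.025,0.146,0,0,0,0],[0.137,-0.025,0.14,0,0,0,0]]]'

```text
t: 6.45
ee_pos: [548.3, -169.9, 478.1]
orientation: [-2.372, -2.052, 0.005]
ft_force: [-10.9, 2.4, 7.4]
width: 10.9
grasp_force: 30.0
```

>>> step_arm --targets '[[[0.155,-0.022,0.19,0,0,0,0],[0.185,-0.025,0.165,0,0,0,0],[0.198,-0.028,0.15,0,0,0,0],[0.202,-0.028,0.14,0,0,0,0],[0.206,-0.029,0.128,0,0,0,0]]]'

```text
t: 7.08
ee_pos: [597.7, -177.2, 517.1]
orientation: [2.375, 2.055, 0.001]
ft_force: [-2.4, 0.1, 1.9]
width: 11.4
grasp_force: 30.0
```

>>> step_arm --targets '[[[0,0,0,0,0,0,0],[0,0,0,0,0,0,0],[0,0,0,0,0,0,0],[0,0,0,0,0,0,0],[0,0,0,0,0,0,0]]]'

```text
t: 7.7
ee_pos: [597.0, -177.1, 516.5]
orientation: [2.376, 2.055, 0.0]
ft_force: [-1.5, 0.3, 4.9]
width: 11.1
grasp_force: 30.0
```

```bash
python3 - <<'E'
from workcell import get_image,readout
import cv2,numpy as np
b=get_image("side")["pixels"][180:400,270:520,::-1]
cv2.imwrite("pics/c2.png",cv2.resize(b,(680,598),interpolation=2))
o=readout.get_obs();print(o["ee_pos"],o["ft_force"],o["grasp_force"],o["width"])
E
```

```text
[ 596.93871193 -177.07862597  516.44303778] [-2.63837133  0.41396003  5.95366772] 29.993899762630463 11.054152339353804
```

View pics/c2.png

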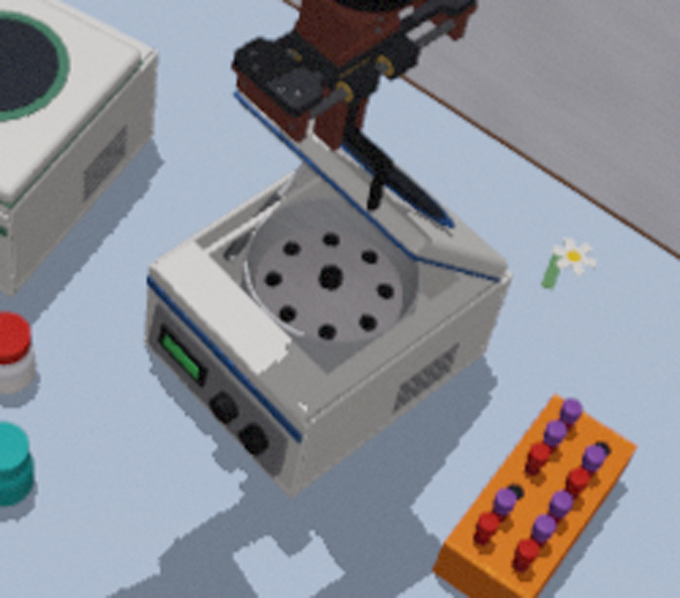

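The lid is well past balance and held: the side view shows it open over the rotor, with the fingers on the bar at ≈(345,125). Bar displacement gives about 0.85 rad. Now I ease it back to about 0.61.

>>> step_arm --targets '[[[-0.1,0.014,-0.061,0,0,0,0],[-0.099,0.014,-0.063,0,0,0,0],[-0.098,0.014,-0.065,0,0,0,0],[-0.097,0.014,-0.067,0,0,0,0],[-0.096,0.014,-0.069,0,0,0,0]]]'

```text
t: 8.38
ee_pos: [572.4, -173.5, 499.6]
orientation: [2.376, 2.055, 0.001]
ft_force: [0.4, 0.8, 2.0]
width: 11.4
grasp_force: 30.0
```

>>> step_arm --targets '[[[-0.093,0.013,-0.072,0,0,0,0],[-0.091,0.013,-0.074,0,0,0,0],[-0.09,0.013,-0.076,0,0,0,0],[-0.088,0.013,-0.078,0,0,0,0],[-0.087,0.013,-0.08,0,0,0,0]]]'

```text
t: 9.0
ee_pos: [549.8, -170.1, 480.6]
orientation: [-2.376, -2.056, -0.001]
ft_force: [4.3, 3.3, -2.0]
width: 11.2
grasp_force: 30.0
```

>>> step_arm --targets '[[[0,0,0,0,0,0,0],[0,0,0,0,0,0,0],[0,0,0,0,0,0,0],[0,0,0,0,0,0,0],[0,0,0,0,0,0,0]]]'

```text
t: 9.62
ee_pos: [550.0, -170.1, 480.8]
orientation: [-2.375, -2.055, -0.0]
ft_force: [4.1, 2.8, -3.1]
width: 11.2
grasp_force: 30.0
```

```bash
python3 - <<'E'
from workcell import get_image,readout
from h import *
s=np.load("s.npy"); c0,n0=np.cos(s[2]),np.sin(s[2])
im=get_image("side")["pixels"][:,:,::-1].copy()
def pt(th,x,y,z): # lid-frame rel hinge (x,z) at shut
    X=95+x*np.cos(th)+z*np.sin(th); Z=135-x*np.sin(th)+z*np.cos(th)
    return tuple(int(round(8*v)) for v in proj("side",(s[0]+c0*X-n0*y,s[1]+n0*X+c0*y,Z)))
b=cv2.resize(im[180:400,270:520],(680,598),interpolation=2)
f=lambda q:(int((q[0]/8-270)*2.72),int((q[1]/8-180)*2.72))
for th,col in((.53,(0,0,255)),(.61,(0,255,0)),(.68,(255,0,0))):
    cv2.line(b,f(pt(th,-210,100,25)),f(pt(th,-210,-100,25)),col,1); cv2.line(b,f(pt(th,-242,-50,50)),f(pt(th,-242,50,50)),col,1)
cv2.imwrite("pics/c3.png",b)
o=readout.get_obs();print(o["t"],o["ee_pos"],o["ft_force"],o["grasp_force"],o["width"],o["qvel"])
E
```

```text
9.675 [ 549.99021364 -170.12834278  480.82488343] [ 3.39462196  4.08294724 -3.34451937] 29.99664545059204 11.152701664395863 [-0.00010821  0.00042814  0.00068008  0.00125622  0.00198482 -0.00127393]
```

View pics/c3.png

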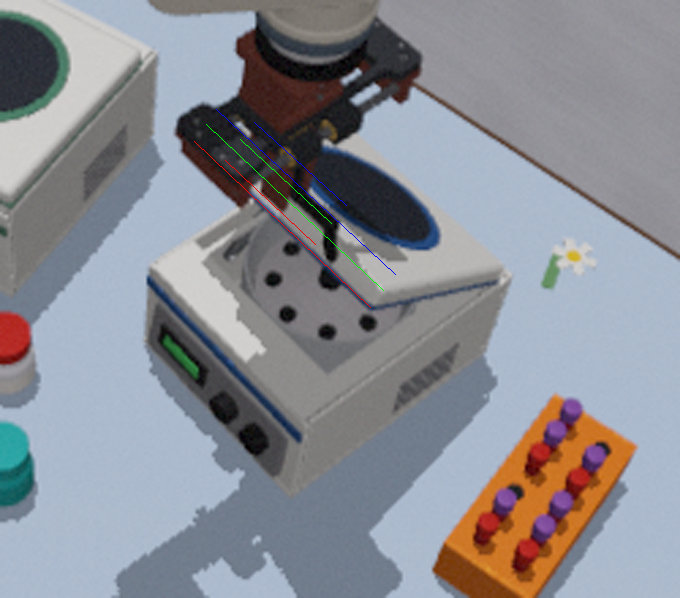

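The lid's top edge (right corner ≈(382,292)) and the bar end (≈(335,225)) lie on the green 0.61 rad overlay. This agrees with the arm kinematics, and the arm is still, so I hand in.

```bash
python3 -c "
from workcell import ctrl
print(ctrl.close_job())"
```

```text
the job is handed in; nothing more can be done
None
```

I raised the blue centrifuge's lid past its balance point to about 0.85 rad, eased it back to about 0.61 rad, and handed the job in at about 9.7 s with the lid still held steady by its handle; the hand-in call did not report a verdict.

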